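# Put the blender base into its top speed

### The arm

A 6-joint arm with a two-finger parallel gripper is mounted at the origin on a cart in front of the work surface, level with it; the furniture and walls round the work are solid. World frame = base frame: x ahead of the robot, y to its left, z up, the work surface at z = 0. Lengths are in m, angles in rad, forces in N, time in s.
With the tool pointing down it reaches from about 0.375 to 0.975 m from the base axis. Payload 3.8 kg.
Tool frame: the origin (TCP) lies midway between the tips of the shut fingers; the grasp point (between the pads) lies 19 mm behind it; z points along the fingers, y is the line along which they close (so a half turn about z gives the same grasp; the last joint's range is limited). The gripper opens to 85 mm and grips with 20 to 120 N. Pads are 22 mm wide; open, the fingers measure 114 mm over their backs; the gripper's body (76 mm by 85 mm) begins 54 mm behind the grasp point. The pads swing forward as they close: fully open they stand 13 mm farther back than shut.
Start: joints at [-1.344, 0.264, 1.604, -0, 1.274, -0.037], TCP at [0.176, -0.652, 0.231] pointing down, gripper open.
Joint ranges: [-2.63, 2.63], [-0.94, 2.18], [0.31, 2.57], [-1.31, 4.45], [0, 2.66], [-2.55, 2.55]. Speed limits (rad/s): [2.57, 2.57, 3.14, 3.14, 3.14, 3.14].

### API

Orientations are given as a rotation vector (axis times angle).
In Python, from workcell import read_state, vision, ticket gives the robot as it stands. The module is installed in compiled form; this text tells all that it offers.
- The arm moves only by the tool jog_arm, never from a script. Its arguments are lists of equal length, an entry for each row: "turn": the turn, a rotation vector about the tool's x, y, z in rad, a list of three; "delta_pos": the shift along the tool's x, y, z in m, a list of three; "gripper": the finger opening in m, from 0 to 0.0854. In form: {"turn": [[rx, ry, rz], ...], "delta_pos": [[dx, dy, dz], ...], "gripper": [gripper, ...]}. A call has 1 to 20 rows; each row shifts and turns the commanded pose from where the row before left it, along the tool's axes as they then stand; what a row does not reach is not made up. A row lasts 1/12 s, in which the tool goes at most 41.7 mm and 7.16 degrees, less where a joint would pass 70% of its speed; a pose out of reach is approached as far as the arm can. A call with a gripper value outside its range is refused whole. The fingers move at their own pace and stop on an object; "grip_force" is the grip in N (left out, the last holds). Time passes only in rows, so rows that do not move let the fingers close. It gives the time, the measured TCP pose, the force, the opening and the grip force at its end, in the units of the state.
- read_state(): the state, without advancing time (a new reading comes with each control period).
- vision.read_camera(name): name is "side" or "top" or "wrist"; returns the picture (480x640x3 uint8, red, green, blue); there is no depth.
- vision.calibration(name): a dict with "vfov" (degrees; the focal length in pixels is half the picture's height over the tangent of half this angle, whatever the lens; pixels are square), "cx", "cy" (the principal point, pixels), "R" (3x3) and "t" (3): a world point X has camera coordinates R X + t; the wrist camera has in their place "mount" (4x4, takes a point from camera to tool coordinates, whose origin is the TCP and whose axes are the flange's). Camera axes: x right, y down, z forward; pixel columns grow to the right and rows downward; lengths in m; the calibration is good to about 2 mm. A picture is of the moment at which its call begins: read the wrist's pose just before it. calibration takes no time and is no camera call.
- ticket.finish_job(): hands the job in; it is judged then, once.
The state is a dict: "time": time; "q": joint angles; "joint_vel": joint speeds; "joint_torque": joint torques, N m; "tool_pos": TCP position; "tcp_rot": TCP orientation; "wrist_force": force on the tool from outside, world axes, zero at the start; "torque": the same for the moment, N m; "width": opening from 0.0 (shut) to 1.0 (fully open); "grip_force": force on a finger pad.
Only numpy, scipy, OpenCV 4.12 (cv2) and the standard library are available. Lean on these libraries where they do the work, as an engineer would, in place of code of your own. Each camera call takes 0.05 s, during which the arm holds its last target. There are 200 camera calls.

### The job

Two kitchen motor bases stand on the worktop, each with an upright lever in a zigzag gate. On the blender base - the one with the round jug collar on top behind its gate - guide the lever from the left-hand slot through the zigzag, away from you round the middle tongue and back again, all the way into the right-hand slot, and let go of it. Leave the lever of the other base, the one with the rectangular socket, where it is.

Things in the scene. Friction and masses are not known exactly. Their poses are not given: they have to be found in the camera images.
- blender_base: Blender base, fixed: white box 150 mm deep (x), 156 wide (y), top 64 mm above the worktop, with a dark round collar 68 mm across and 14 mm tall on its rear half. Origin: centre of the underside; +x to its rear, away from the robot, +y to the robot's left, z up; turned up to 25 degrees about z. Its front half is a steel plate with a zigzag slot 24 mm wide (see blender_gate).
- blender_gate (a point): Front-middle of the zigzag slot, 64 mm above the worktop, axes as blender_base (its x = -54 mm). The slot's centre line from here, (x, y) in mm: left-hand slot (0,45), then straight to (0,16), (36,16), (36,-16), (0,-16) and the right-hand slot (0,-45). Solid walls; the 8 mm stem has 8 mm play each way, also past the ends. A tongue 8 mm wide reaches from the front wall to x = 20.
- blender_knob (a point): Centre of the blender lever's grip: an upright round black knob, 25 mm across, from 80 to 122 mm above the worktop; this point is on its axis, 102 mm above the worktop. It stays upright, cannot be lifted, slides level along the slot with a drag of about 2 N and stays where it is left. It starts somewhere in the left-hand slot.
- slicer_knob (a point): The same point on the other base's lever. That base has the same white box, gate and lever but a dark rectangular socket, 64 by 92 mm, on its rear half. Not to be moved. The two bases stand side by side, either one on the left.

How it is judged:
On the way:
1. the blender base's lever has been guided into the rear pocket of the gate, behind the tongue (x of blender_knob in the frame of blender_gate above 0.022 m and y of blender_knob in the frame of blender_gate between -0.027 and 0.027 m), for 0.05 s.
At the end, for the whole second after the job is handed in: The blender base's lever stands in the right-hand slot, at most 10 mm short of the slot's point (y below -35 mm and x below 10 mm in the frame of blender_gate), and the other base's lever is within 10 mm of where it was (y of blender_knob in the frame of blender_gate below -0.035 m and x of blender_knob in the frame of blender_gate below 0.01 m and distance of slicer_knob from where it was at the start of the episode below 0.01 m); the robot touches nothing.
It fails at once if the lever of the other base is moved by more than 10 mm (distance of slicer_knob from where it was at the start of the episode above 0.01 m).
It also fails if it takes over 35 s, if anything falls off the work surface, if the arm or the gripper's body presses on something with over 40 N, if the wrist force passes 120 N, or if a joint passes its speed limit or range.

## Working session

There is one attempt and no reset: what is moved stays moved. The work goes in short steps, Python scripts to look and compute and a tool call to move; the robot and the scene stay as the last step left them, time stands still between calls to the robot, and variables do not carry over. Pictures are saved under pics/ and viewed, at most 10 in all, crops included, and the job is handed in when it is done.

Besides the shell and the picture viewer there is one more tool, called after "Request:" by a JSON object that holds its "api" and its "payload". jog_arm: Moves the arm, as the interface text tells. Its arguments: {"type":"object","properties":{"turn":{"type":"array","items":{"type":"array","items":{"type":"number"}}},"delta_pos":{"type":"array","items":{"type":"array","items":{"type":"number"}}},"gripper":{"type":"array","items":{"type":"number"}},"grip_force":{"type":"number"}},"required":["turn","delta_pos","gripper"]}

```bash
mkdir -p pics
python3 - <<'E'
from workcell import read_state, vision
import cv2,pickle
s=read_state();print(s)
for n in("top","side"):
    im=vision.read_camera(n);c=vision.calibration(n);print(n,c)
    cv2.imwrite(f"pics/{n}0.png",im[:,:,::-1])
print(vision.calibration("wrist"))
E
```

```text
{'time': 0.0, 'q': array([-1.34390677e+00,  2.64761342e-01,  1.60539975e+00, -9.09842952e-06,
        1.27373160e+00, -3.68855345e-02]), 'joint_vel': array([ 0.00080311, -0.00041394, -0.0008166 , -0.00119576, -0.00017414,
        0.0010946 ]), 'joint_torque': array([-1.30123917e-03, -5.15110588e+01, -3.67314863e+01, -3.21038951e-04,
        1.28707982e-02, -1.31652530e-05]), 'tool_pos': array([ 0.17582534, -0.65091563,  0.22994264]), 'tcp_rot': array([-3.11203976e+00, -4.12839966e-01,  3.56055667e-04]), 'wrist_force': array([-0.06503923, -0.38972811, -0.10131976]), 'torque': array([ 0.03126341, -0.00089041, -0.02398281]), 'grip_force': 0.0, 'width': 1.0010436320325413}
top {'vfov': 55.75087832264835, 'cx': 322.88814901765807, 'cy': 234.46618437611568, 'R': array([[-0.00356385, -0.99995471,  0.00882425],
       [-0.98662581,  0.00207802, -0.16298835],
       [ 0.16296263, -0.0092871 , -0.98658853]]), 't': array([0.02405131, 0.4731531 , 0.84725643])}
side {'vfov': 52.524579341620196, 'cx': 318.91893306332224, 'cy': 247.54013876664408, 'R': array([[-0.68576582, -0.72759378,  0.01823526],
       [-0.28976211,  0.24994946, -0.92388484],
       [ 0.66765497, -0.63885253, -0.3822359 ]]), 't': array([0.34498061, 0.23053649, 0.58098579])}
{'vfov': 62.14744138045275, 'cx': 315.01495336652744, 'cy': 239.13569587166143, 'mount': array([[-1.04256265e-03, -9.49916572e-01, -3.12501872e-01,
         7.91370565e-02],
       [ 9.99999455e-01, -9.71543519e-04, -3.82963452e-04,
         3.93240550e-04],
       [ 6.01741611e-05, -3.12502101e-01,  9.49917066e-01,
        -1.42523120e-01],
       [ 0.00000000e+00,  0.00000000e+00,  0.00000000e+00,
         1.00000000e+00]])}
```

View pics/top0.png

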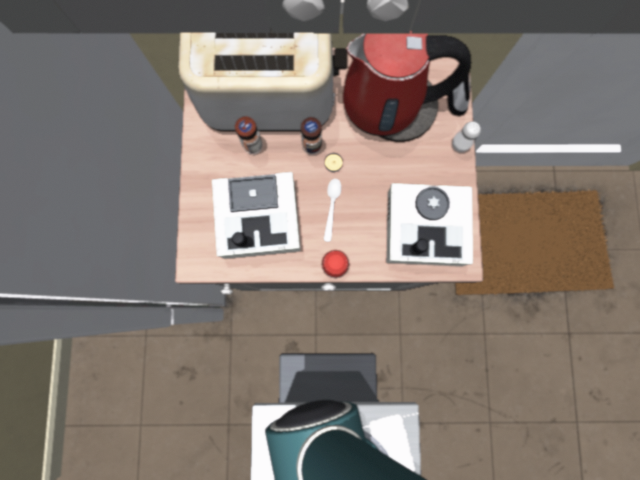

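View pics/side0.png

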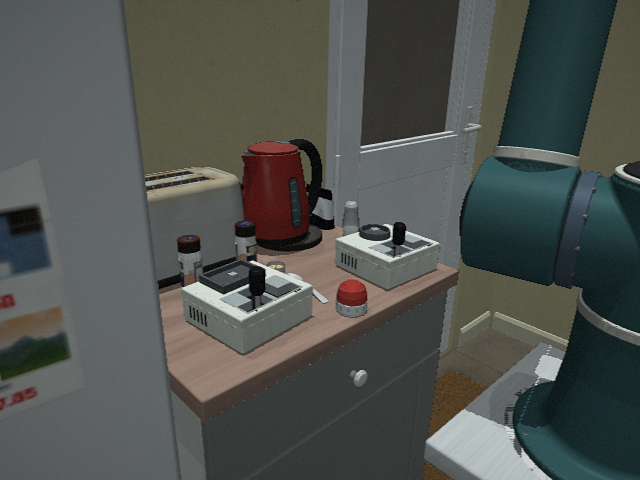

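The blender base is the right-hand one in the top view: collar at (433,203), knob at (419,246). The slicer is on the left, with its knob at (239,240). I'll zoom in for the corners.

Run:
```python
import cv2,numpy as np
a=cv2.imread("pics/top0.png")[175:275,380:485]
b=cv2.imread("pics/side0.png")[210:295,325:450]
a=cv2.resize(a,(420,400),interpolation=cv2.INTER_CUBIC)
b=cv2.resize(b,(375,255),interpolation=cv2.INTER_CUBIC)
o=np.zeros((400,800,3),np.uint8);o[:,:420]=a;o[:255,422:797]=b
cv2.imwrite("pics/z.png",o)
```

```text
(no output)
```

View pics/z.png

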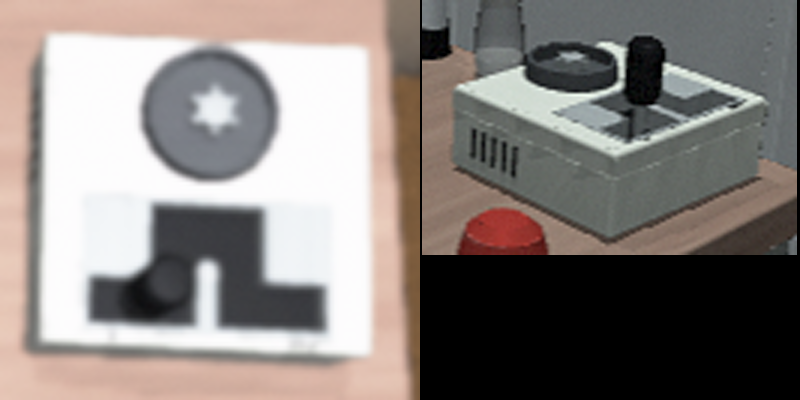

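In the crop, the top face corners are at (47,36), (369,47), (370,355) and (38,345). The knob's top is near (172,277), and in the side view its top centre is near (400,224).

```bash
cat > h.py <<'E'
import numpy as np
from workcell import vision
def proj(n,X):
    c=vision.calibration(n);p=np.asarray(X)@c["R"].T+c["t"];f=240/np.tan(np.radians(c["vfov"]/2))
    return f*p[:,:2]/p[:,2:]+[c["cx"],c["cy"]]
def back(n,uv,z):
    c=vision.calibration(n);f=240/np.tan(np.radians(c["vfov"]/2))
    d=c["R"].T@np.array([(uv[0]-c["cx"])/f,(uv[1]-c["cy"])/f,1]);o=-c["R"].T@c["t"]
    return o+d*(z-o[2])/d[2]
E
python3 - <<'E'
from h import *
from scipy.optimize import least_squares
L=np.array([[75,78,64],[75,-78,64],[-75,-78,64],[-75,78,64],[20,0,78],
 [-54-12,57,64],[-54-12,-57,64],[-18+12,28,64],[-18+12,-28,64],[-34,0,64]])/1e3
U=np.array([[47,36],[369,47],[370,355],[38,345],[210,113],[88,322],[327,330],[152,204],[264,208],[208,262]])/4+[380,175]-.375
def W(p):
    c,s=np.cos(p[2]),np.sin(p[2]);X=L.copy();X[:,:2]=L[:,:2]@np.array([[c,s],[-s,c]])+p[:2];return X
W2=[1,1,1,1,0,1,1,1,1,1]
r=least_squares(lambda p:((proj("top",W(p))-U)*np.array(W2)[:,None]).ravel(),[.6,-.2,0])
p=r.x;print(p,np.degrees(p[2]));print(np.round(proj("top",W(p))-U,1))
c,s=np.cos(p[2]),np.sin(p[2]);R=np.array([[c,-s],[s,c]])
k1=back("top",np.array([172,277])/4+[380,175]-.4,.122)
k2=back("side",(399.7,224.3),.122)
g=p[:2]+R@[-.054,0]
for k in(k1,k2):print(k,"gate",R.T@(k[:2]-g))
print("gate",g)
for q in[(0,45),(0,16),(36,16),(36,-16),(0,-16),(0,-45)]:print(q,g+R@np.array(q)/1e3)
print("slicer knob",back("top",(239,239),.122))
E
```

```text
[ 0.49140717 -0.18417664 -0.04256329] -2.4386966110729515
[[-0.3 -0.6]
 [-0.3 -0.1]
 [ 0.6  0.1]
 [ 0.8 -0.7]
 [ 1.1  8. ]
 [-0.5  0.7]
 [ 0.2  1.1]
 [-0.9 -0.4]
 [ 0.4 -0.3]
 [-0.2  0.2]]
[ 0.44231511 -0.15234067  0.122     ] gate [0.00359777 0.02971825]
[ 0.43515913 -0.14192646  0.122     ] gate [-0.00399487  0.03981854]
gate [ 0.43745608 -0.18187892]
(0, 45) [ 0.43937085 -0.13691968]
(0, 16) [ 0.43813689 -0.16589341]
(36, 16) [ 0.47410428 -0.16742523]
(36, -16) [ 0.47274267 -0.19939625]
(0, -16) [ 0.43677527 -0.19786443]
(0, -45) [ 0.43554131 -0.22683817]
slicer knob [0.45168264 0.17122588 0.122     ]
```

Request:
{"api": "jog_arm", "payload": {"turn": [[0,0,0.102],[0,0,0.102],[0,0,0.102],[0,0,0],[0,0,0],[0,0,0],[0,0,0],[0,0,0],[0,0,0],[0,0,0],[0,0,0],[0,0,0],[0,0,0],[0,0,0],[0,0,0],[0,0,0],[0,0,0],[0,0,0],[0,0,0]], "delta_pos": [[0,0,0],[0,0,0],[0,0,0],[0.016,-0.034,0],[0.016,-0.034,0],[0.016,-0.034,0],[0.016,-0.034,0],[0.016,-0.034,0],[0.016,-0.034,0],[0.016,-0.034,0],[0.016,-0.034,0],[0.016,-0.034,0],[0.016,-0.034,0],[0.016,-0.034,0],[0.016,-0.034,0],[0.016,-0.034,0],[0.016,-0.034,0],[0.016,-0.034,0],[0,0,0]], "gripper": [0.0854,0.0854,0.0854,0.0854,0.0854,0.0854,0.0854,0.0854,0.0854,0.0854,0.0854,0.0854,0.0854,0.0854,0.0854,0.0854,0.0854,0.0854,0.0854]}}

```text
time: 1.68
tool_pos: [0.4392, -0.1468, 0.231]
tcp_rot: [-3.138, 0.057, -0.002]
wrist_force: [-0.3, -0.5, 0.3]
width: 0.998
grip_force: 0.0
```

Run:
```python
from workcell import read_state, vision
from h import *
import cv2
from scipy.spatial.transform import Rotation as Ro
s=read_state();print(s["time"],s["tool_pos"],s["q"]);R=Ro.from_rotvec(s["tcp_rot"]).as_matrix();print(R.round(3))
im=vision.read_camera("wrist");cv2.imwrite("pics/w1.png",im[:,:,::-1])
np.savez("w1.npz",R=R,p=s["tool_pos"])
```

```text
1.6833 [ 0.43922806 -0.14679335  0.23104996] [-0.3788547  -0.14611388  2.03720777  0.00353709  1.25062863  1.22729405]
[[ 0.999 -0.036  0.001]
 [-0.036 -0.999  0.003]
 [ 0.001 -0.003 -1.   ]]
```

View pics/w1.png

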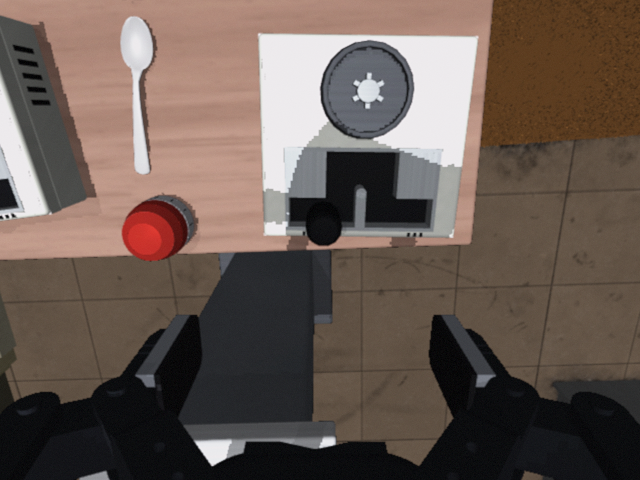

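The wrist view shows the knob's top centred near (324,228), the plate corners at (260,34), (477,37), (453,237) and (264,235), and the slot. I'll refine the pose from these.

Run:
```python
from h import *
from scipy.optimize import least_squares
d=np.load("w1.npz");c=vision.calibration("wrist");M=c["mount"];f=240/np.tan(np.radians(c["vfov"]/2))
Rc=d["R"]@M[:3,:3];o=d["R"]@M[:3,3]+d["p"]
def pj(X):
    q=(X-o)@Rc;return f*q[:,:2]/q[:,2:]+[c["cx"],c["cy"]]
def bk(uv,z):
    v=Rc@np.array([(uv[0]-c["cx"])/f,(uv[1]-c["cy"])/f,1]);return o+v*(z-o[2])/v[2]
L=np.array([[75,78,64],[75,-78,64],[-75,-78,64],[-75,78,64],[-66,-57,64],[-6,28,64],[-6,-28,64]])/1e3
U=np.array([[260,34],[477,37],[453,237],[264,235],[433,228],[326,151],[397,152]])
def W(p):
    C,s=np.cos(p[2]),np.sin(p[2]);X=L.copy();X[:,:2]=L[:,:2]@np.array([[C,s],[-s,C]])+p[:2];return X
p=least_squares(lambda p:(pj(W(p))-U).ravel(),[.49,-.18,0]).x
print(p,np.degrees(p[2]));print((pj(W(p))-U).round(1))
C,s=np.cos(p[2]),np.sin(p[2]);R=np.array([[C,-s],[s,C]]);g=p[:2]+R@[-.054,0]
k=bk((324,228),.122);print(k,g,"gate",R.T@(k[:2]-g),"tool",d["R"].T@(k-d["p"]))
```

```text
[ 0.49154547 -0.18542721 -0.04720967] -2.704915059473742
[[-3.1 -1.1]
 [ 2.8 -1.9]
 [ 1.3  1.9]
 [-0.6  1.9]
 [-3.3  0. ]
 [ 0.2  0.5]
 [ 2.6  0.3]]
[ 0.44336803 -0.15312484  0.122     ] [ 0.43760564 -0.18287883] gate [0.00435181 0.02999278] tool [0.00425829 0.00652588 0.10903394]
```

Request:
{"api": "jog_arm", "payload": {"turn": [[0,0,0.009],[0,0,0],[0,0,0],[0,0,0],[0,0,0],[0,0,0],[0,0,0],[0,0,0],[0,0,0],[0,0,0],[0,0,0],[0,0,0]], "delta_pos": [[0.004,0.006,0],[0,0,0.03],[0,0,0.03],[0,0,0.03],[0,0,0.03],[0,0,0.024],[0,0,0],[0,0,0],[0,0,0],[0,0,0],[0,0,0],[0,0,0]], "gripper": [0.0854,0.0854,0.0854,0.0854,0.0854,0.0854,0.0854,0.02,0.02,0.02,0.02,0.02], "grip_force": 35}}

```text
time: 2.73
tool_pos: [0.4424, -0.1588, 0.0891]
tcp_rot: [3.14, -0.081, 0.005]
wrist_force: [0.4, 1.5, 1.8]
width: 0.297
grip_force: 0.9
```

Request:
{"api": "jog_arm", "payload": {"turn": [[0,0,0],[0,0,0]], "delta_pos": [[0,0,0],[0,0,0]], "gripper": [0.015,0.015]}}

```text
time: 2.9
tool_pos: [0.4425, -0.1588, 0.0892]
tcp_rot: [3.14, -0.08, 0.005]
wrist_force: [-1.3, 0.2, 6.8]
width: 0.277
grip_force: 34.3
```

Run:
```python
from workcell import vision
import cv2
im=vision.read_camera("side")[:,:,::-1];cv2.imwrite("pics/s2.png",cv2.resize(im[180:300,320:460],(700,600),interpolation=2))
```

```text
(no output)
```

View pics/s2.png

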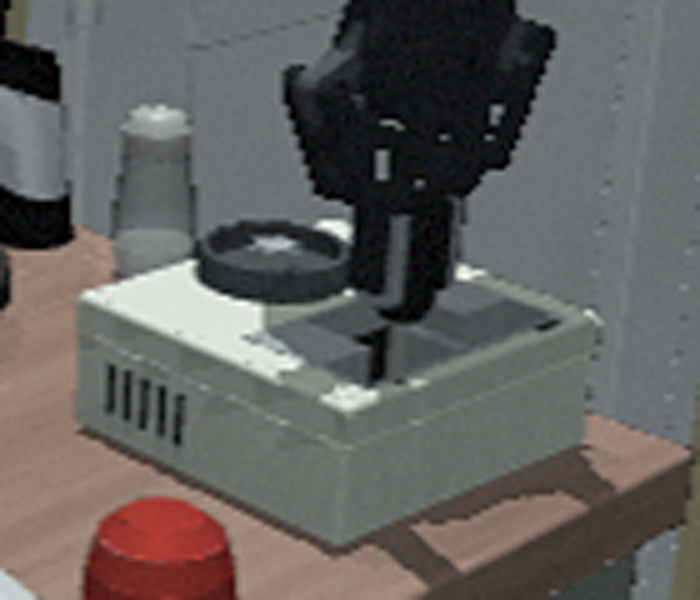

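The knob is gripped: the side view shows the fingers round it, with 34 N at 24 mm opening. It sits at about (4,24) mm in the gate frame. First I move to the corner, then into the rear pocket.

Request:
{"api": "jog_arm", "payload": {"turn": [[0,0,0],[0,0,0],[0,0,0],[0,0,0],[0,0,0],[0,0,0],[0,0,0],[0,0,0],[0,0,0]], "delta_pos": [[0,0.004,0],[0,0.004,0],[0,0,0],[0.008,0,0],[0.008,0,0],[0.008,0,0],[0.007,0,0],[0,0,0],[0,0,0]], "gripper": [0.015,0.015,0.015,0.015,0.015,0.015,0.015,0.015,0.015]}}

```text
time: 3.7
tool_pos: [0.4738, -0.1687, 0.0892]
tcp_rot: [3.139, -0.08, 0.007]
wrist_force: [1.8, -0.0, 5.2]
width: 0.279
grip_force: 34.8
```

Request:
{"api": "jog_arm", "payload": {"turn": [[0,0,0],[0,0,0],[0,0,0],[0,0,0],[0,0,0],[0,0,0]], "delta_pos": [[0,0.008,0],[0,0.008,0],[0,0.008,0],[0,0.008,0],[0,0,0],[0,0,0]], "gripper": [0.015,0.015,0.015,0.015,0.015,0.015]}}

```text
time: 4.2
tool_pos: [0.4717, -0.2013, 0.0892]
tcp_rot: [3.138, -0.081, 0.006]
wrist_force: [0.4, -1.0, 6.1]
width: 0.274
grip_force: 34.8
```

Request:
{"api": "jog_arm", "payload": {"turn": [[0,0,0],[0,0,0],[0,0,0],[0,0,0],[0,0,0],[0,0,0],[0,0,0]], "delta_pos": [[-0.007,0,0],[-0.007,0,0],[-0.007,0,0],[-0.007,0,0],[-0.007,0,0],[0,0,0],[0,0,0]], "gripper": [0.015,0.015,0.015,0.015,0.015,0.015,0.015]}}

```text
time: 4.78
tool_pos: [0.4354, -0.1989, 0.0892]
tcp_rot: [3.139, -0.08, 0.004]
wrist_force: [-1.5, -0.9, 10.0]
width: 0.275
grip_force: 35.3
```

Request:
{"api": "jog_arm", "payload": {"turn": [[0,0,0],[0,0,0],[0,0,0],[0,0,0],[0,0,0],[0,0,0]], "delta_pos": [[0.001,0.008,0],[0,0.008,0],[0,0.008,0],[0,0.007,0],[0,0,0],[0,0,0]], "gripper": [0.015,0.015,0.015,0.015,0.015,0.015]}}

```text
time: 5.28
tool_pos: [0.435, -0.2303, 0.0891]
tcp_rot: [3.138, -0.08, 0.004]
wrist_force: [-1.9, -1.1, 10.0]
width: 0.275
grip_force: 35.3
```

Request:
{"api": "jog_arm", "payload": {"turn": [[0,0,0],[0,0,0],[0,0,0],[0,0,0],[0,0,0],[0,0,0],[0,0,0],[0,0,0],[0,0,0],[0,0,0],[0,0,0],[0,0,0]], "delta_pos": [[0,0,0],[0,0,0],[0,0,0],[0,0,0],[0,0,0],[0,0,-0.03],[0,0,-0.03],[0,0,-0.03],[0,0,-0.03],[0,0,-0.03],[0,0,0],[0,0,0]], "gripper": [0.08,0.08,0.08,0.08,0.08,0.08,0.08,0.08,0.08,0.08,0.08,0.08]}}

```text
time: 6.28
tool_pos: [0.4357, -0.2299, 0.2396]
tcp_rot: [3.138, -0.08, 0.007]
wrist_force: [-0.2, 0.5, -0.5]
width: 0.939
grip_force: 0.0
```

Run:
```python
from workcell import vision,read_state
import cv2
print(read_state()["tool_pos"])
im=vision.read_camera("wrist")[:,:,::-1];cv2.imwrite("pics/w3.png",im)
```

```text
[ 0.43571306 -0.22985367  0.23960285]
```

View pics/w3.png

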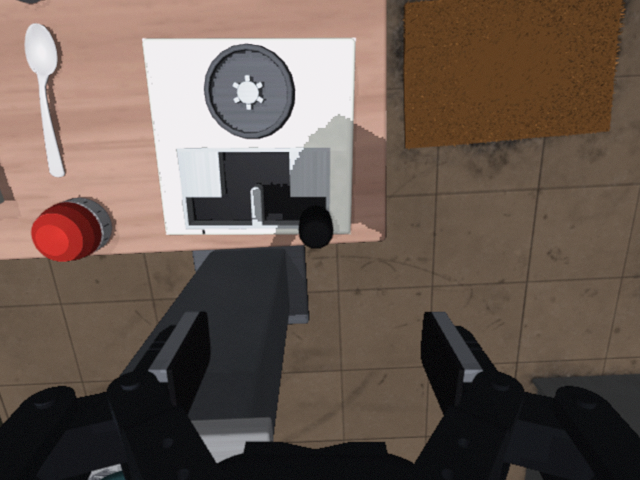

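The wrist view shows the knob at (316,227), at the end of the right-hand slot. The slot's right end is near (326,215), and the gripper is clear.

```bash
python3 -c "
from workcell import ticket;print(ticket.finish_job())"
```

```text
the job is handed in; nothing more can be done
None
```

I guided the blender lever round the tongue into the right-hand slot, about 48 mm right of the gate's middle, and released it. The arm never went near the slicer lever, and I handed the job in at about 6.3 s; no verdict came back.

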